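# Move the nut scoop to the other folding hook

### The arm

A 6-joint arm with a two-finger parallel gripper is mounted at the origin on the work surface. World frame = base frame: x ahead of the robot, y to its left, z up, the work surface at z = 0. Lengths are in m, angles in rad, forces in N, time in s.
With the tool pointing down it reaches from about 0.4 to 0.825 m from the base axis. Payload 7 kg.
Tool frame: the origin (TCP) lies at the very end of the fingers, on their centre line; the grasp point (between the pads) lies 19 mm behind it; z points along the fingers, y is the line along which they close (so a half turn about z gives the same grasp; the last joint's range is limited). The gripper opens to 88 mm and grips with 3 to 60 N. Pads are 19 mm wide; open, the fingers measure 130 mm over their backs; the gripper's body (78 mm by 193 mm) begins 47 mm behind the grasp point.
Start: joints at [-0.968, 0.359, 0.012, 0, -1.224, -0.288], TCP at [0.209, -0.642, 0.227] pointing down, gripper open.
Joint ranges: [-3.07, 3.07], [-1.43, 2.12], [-1.02, 1.25], [-3.03, 1.67], [-3.05, -0], [-3.03, 3.03]. Speed limits (rad/s): [2.39, 2.39, 3.01, 3.14, 3.14, 3.14].

### API

Orientations are given as [roll, pitch, yaw] about the fixed x, y, z axes, in that order (R = Rz(yaw) Ry(pitch) Rx(roll)).
In Python, from station import arm, vision gives the robot as it stands. The module is installed in compiled form; this text tells all that it offers.
- The arm moves only by the tool jog_arm, never from a script. Its argument "steps" is a list that holds one entry, the list of rows, each a list of 7 numbers: the closure in counts, from 0 (fully open) to 255 (shut), then the shift along the tool's x, y, z scaled (see below), then the turn, a rotation vector about the tool's x, y, z scaled (see below). In form: [[[grip, dx, dy, dz, rx, ry, rz], ...]]. A call has 1 to 8 rows; each row is the pose to reach, as a shift and turn from the pose commanded when the call began, along the tool's axes at that moment; what a row does not reach only later rows make up. The controller multiplies each number of a shift by 250 mm and each number of a turn by 45 degrees. A row lasts 1/10 s, in which the tool goes at most 50 mm and 8.59 degrees, less where a joint would pass 70% of its speed; a pose out of reach is approached as far as the arm can. A call with a number of a shift or a turn outside -1 to 1 is refused whole. A call with a gripper value outside its range is refused whole. The fingers move at their own pace and stop on an object; "newtons" is the grip in N (left out, the last holds). Time passes only in rows, so rows that repeat a pose let the fingers close. It gives the time, the measured TCP pose, the force, the opening and the grip force at its end, in the units of the state.
- arm.get_state(): the state, without advancing time (a new reading comes with each control period).
- vision.grab_frame(name): name is "side" or "top" or "wrist"; returns a dict with "color" (384x512x3 uint8, red, green, blue), "vfov" (degrees; the focal length in pixels is half the picture's height over the tangent of half this angle, whatever the lens; pixels are square), "cx", "cy" (the principal point, pixels), "extrinsics" (4x4, takes a point from world to camera coordinates). Camera axes: x right, y down, z forward; pixel columns grow to the right and rows downward; lengths in m; the calibration is good to about 2 mm. A picture is of the moment at which its call begins. There is no depth.
- arm.job_done(): hands the job in; it is judged then, once.
The state is a dict: "t": time; "q": joint angles; "qd": joint speeds; "joint_efforts": joint torques, N m; "eef_pos": TCP position; "ee_rot": TCP orientation; "force": force on the tool from outside, world axes, zero at the start; "moment": the same for the moment, N m; "width": finger opening in m; "gripper_force": force on a finger pad.
Only numpy, scipy, OpenCV 4.12 (cv2) and the standard library are available. Lean on these libraries where they do the work, as an engineer would, in place of code of your own. Each camera call takes 0.05 s, during which the arm holds its last target. There are 200 camera calls.

### The job

The nut scoop hangs on one of the two folding hooks of the white panel and is wanted on the other one. Swing the folded hook all the way down, hang the scoop on it by its ring, then fold the emptied hook up flat against the panel so that no sleeve catches on it. Never put or drop the scoop on the counter, and leave the jars, tubs and other goods where they stand.

Things in the scene. Friction and masses are not known exactly. Their poses are not given: they have to be found in the camera images.
- panel: White upright panel, 380 mm wide, 460 mm high, the back of a small stock shelf that reaches 190 mm behind it. Origin: middle of the lower edge of its face. The face looks along its own -x; y runs along it, z up. The two hooks are screwed to the face, 160 to 200 mm apart. It rises over 100 mm above them, so a gripper at a folded hook must lean away from it by 30 to 50 degrees.
- hook_a_hinge (a point): Hinge pin of hook A, on which the scoop hangs at the start: 18 mm in front of the face, parallel to the panel's y; axes as the panel's. Both hooks are alike: steel plate 34 x 60 x 4 mm, lugs 21 mm wide over all that reach 26 mm from the face and 10 mm above and below the pin, and a round 10 mm arm that ends in a barrel, 16 mm in diameter and length, parallel to the pin and 50 mm from it.
- hook_a_knob (a point): Centre of the barrel (16 mm in diameter, 16 mm long, flat ends facing along the panel) at the end of hook A's arm: 50 mm from the hinge pin, above it when folded, straight out from the panel when down (then 68 mm in front of the face).
- hook_a_arm (a joint): Angle of hook A's arm in rad: 0 folded flat, pointing straight up along the panel; 1.57 swung down against its stop, pointing straight out and level. Both hinges are stiff: about 1.2 N at the barrel moves the arm, and it stays where it is left. The barrel has to turn between the fingers as the arm swings: a hard pinch hinders that and the barrel then creeps out, so the arm may stop short.
- hook_b_hinge (a point): The hinge pin of hook B, the empty hook, folded or nearly so at the start. Built like hook A, at a height of its own.
- hook_b_knob (a point): Centre of the like barrel at the end of hook B's arm.
- hook_b_arm (a joint): Angle of hook B's arm in rad: 0 folded flat, 1.57 swung down against its stop, as for hook A.
- hook_b_rod (a point): Middle of hook B's arm, 25 mm from the pin. Its z runs along the arm towards the barrel, its y along the hinge pin; with the arm down its x points up.
- scoop_ring (a point): Centre of the ring at the top of the cast aluminium scoop (0.12 to 0.22 kg): inner diameter 34 mm, outer 46, 10 mm thick; the hole runs along the scoop's x. The scoop's z points from bowl to ring; the bowl is open to its -x, which faces away from the panel. Hung on a level arm, the ring's centre is 12 mm below the line of the arm.
- scoop_grip (a point): Point on the scoop's flat handle 110 mm below the ring's centre, near the centre of mass. The handle is 20 mm wide (scoop's y), 10 mm thick (x) and runs from the ring to 130 mm below its centre. Held here across the 20 mm with the hand leaning 40 to 50 degrees away from the panel, the gripper's body passes under the hook's barrel.
- scoop_lip (a point): Lower end of the bowl, 206 mm below the centre of the ring and 12 mm towards the scoop's +x. The bowl is a half-round trough 60 mm wide and 30 mm deep, from 130 to 206 mm below the ring.
- scoop: The scoop as a whole; its origin and axes are those of the ring.
- honey_jar: Bystander: amber jar with a yellow cap, 58 mm in diameter, 82 mm high, near the panel's foot, roughly between the two hooks. Origin: centre of the underside, as for all bystanders.
- halva_box: Bystander: white box with green lid, 108 x 78 mm, 36 mm high, lying on the counter in front of the panel.
- tahini_tub: Bystander: white tub with yellow lid, 102 mm in diameter, 80 mm high.
- spice_jar: Bystander: small amber jar with a black cap, 48 mm in diameter, 70 mm high.
- taste_bowl: Bystander: white bowl, 110 mm in diameter, 40 mm high.
- spatula: Bystander: spatula lying on the counter.
- paste_tin: Bystander: flat tin, 74 mm in diameter, 45 mm high.

How it is judged:
By the outcome, as a careful person would: the job done as asked, in the order asked, and still so for the second after the job is handed in, with the robot touching nothing.
It also fails if it takes over 64 s, if anything falls off the work surface, if the arm or the gripper's body presses on something with over 40 N, if the wrist force passes 120 N, or if a joint passes its speed limit or range.

## Working session

There is one attempt and no reset: what is moved stays moved. The work goes in short steps, Python scripts to look and compute and a tool call to move; the robot and the scene stay as the last step left them, time stands still between calls to the robot, and variables do not carry over. Pictures are saved under pics/ and viewed, at most 10 in all, crops included, and the job is handed in when it is done.

Besides the shell and the picture viewer there is one more tool, called as name(argument=value, ...), one argument or row to a line, values as JSON. jog_arm: Moves the arm, as the interface text tells. Its arguments: {"type":"object","properties":{"steps":{"type":"array","items":{"type":"array","items":{"type":"array","items":{"type":"number"}}}},"newtons":{"type":"number"}},"required":["steps"]}

```bash
mkdir -p pics; cat > h.py <<'E'
import numpy as np, cv2
from station import arm, vision
from scipy.spatial.transform import Rotation as Ro
def grab(n):
    f=vision.grab_frame(n); f['f']=f['color'].shape[0]/2/np.tan(np.radians(f['vfov'])/2); f['E']=np.array(f['extrinsics']); return f
def ray(f,u,v):
    E=f['E'];R=E[:3,:3];d=R.T@np.array([(u-f['cx'])/f['f'],(v-f['cy'])/f['f'],1]);return -R.T@E[:3,3],d/np.linalg.norm(d)
def proj(f,p):
    c=f['E'][:3,:3]@np.array(p)+f['E'][:3,3];return c[:2]/c[2]*f['f']+[f['cx'],f['cy']]
def tri(*obs):
    A=np.zeros((3,3));b=np.zeros(3);L=[ray(*o) for o in obs]
    for o,d in L:
        M=np.eye(3)-np.outer(d,d);A+=M;b+=M@o
    p=np.linalg.solve(A,b);return p,[round(1e3*np.linalg.norm((np.eye(3)-np.outer(d,d))@(p-o)),1) for o,d in L]
def plane(o,p0,n):
    c,d=ray(*o);return c+d*(np.dot(np.array(p0)-c,n)/np.dot(d,n))
def save(f,name): cv2.imwrite('pics/'+name,f['color'][:,:,::-1])
E
cat > a.py <<'E'
from h import *
import pickle
F={n:grab(n) for n in('side','top','wrist')}
pickle.dump(F,open('f0.pkl','wb'))
for n in F: print(n,F[n]['vfov'],F[n]['cx'],F[n]['cy'],ray(F[n],256,192)); 
im=np.hstack([cv2.resize(F[n]['color'],(400,300)) for n in('side','top')])
cv2.imwrite('pics/a.png',np.vstack([im,np.hstack([cv2.resize(F['wrist']['color'],(400,300)),np.zeros((300,400,3),np.uint8)])])[:,:,::-1])
cv2.imwrite('pics/side0.png',cv2.resize(F['side']['color'],(768,576),interpolation=cv2.INTER_CUBIC)[:,:,::-1])
s=arm.get_state();print({k:np.round(v,3) for k,v in s.items()})
E
python3 a.py
```

```text
side 52.33571192287547 250.7740771719677 188.27524660801302 (array([ 0.46456806, -0.74399879,  0.85027775]), array([ 0.05666367,  0.73878899, -0.67155049]))
top 42.93861499907436 260.3663596827186 188.9191606985909 (array([ 0.26686323, -0.02748513,  1.29667863]), array([ 0.18939337,  0.00715087, -0.98187525]))
wrist 61.13582390045098 254.42223320227754 191.53292127323144 (array([ 0.13262733, -0.66769259,  0.38323983]), array([ 0.28327925,  0.0985427 , -0.95396132]))
{'t': np.float64(0.15), 'q': array([-0.968,  0.359,  0.011, -0.   , -1.224, -0.288]), 'qd': array([ 0.   , -0.002,  0.002,  0.002,  0.001, -0.001]), 'joint_efforts': array([-1.0000e-03, -5.8327e+01,  2.9329e+01,  7.0010e+00,  9.0000e-03,
       -0.0000e+00]), 'eef_pos': array([ 0.209, -0.641,  0.226]), 'ee_rot': array([ 3.14 , -0.   , -2.827]), 'force': array([-0.352, -0.763,  0.217]), 'moment': array([ 0.021,  0.05 , -0.022]), 'gripper_force': np.float64(0.0), 'width': np.float64(0.088)}
```

View pics/a.png

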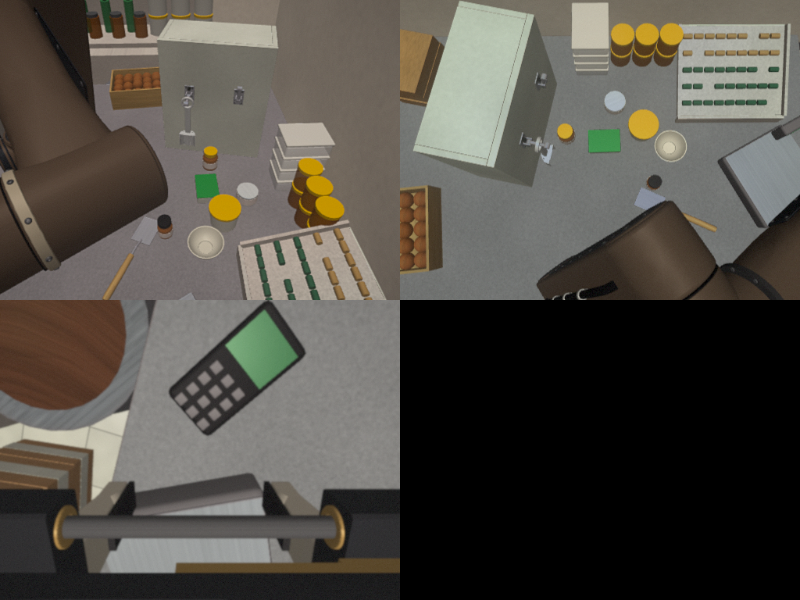

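View pics/side0.png

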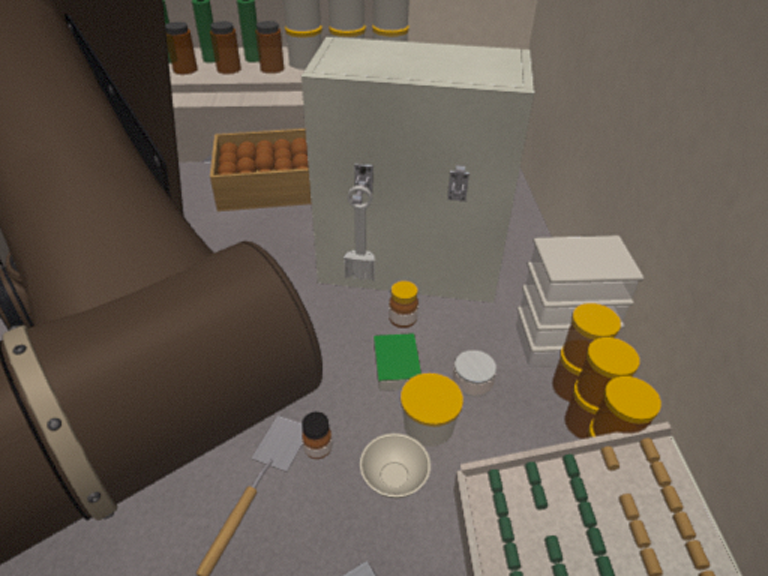

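The views show a side camera facing the panel: scoop on the left hook (side, 512-px scale: about (240,125)) and a folded hook at (305,123). In the top view, hook A is at about (173,186) and B at (179,102). I'll enlarge both.

```bash
cat > b.py <<'E'
from h import *
import pickle
F=pickle.load(open('f0.pkl','rb'))
a=F['side']['color'][95:215,200:350]; b=F['top']['color'][70:220,120:220]
a=cv2.resize(a,(500,400),interpolation=cv2.INTER_CUBIC); b=cv2.resize(b,None,fx=3,fy=3,interpolation=cv2.INTER_CUBIC)
out=np.zeros((500,800,3),np.uint8); out[:400,:500]=a; out[:450,500:]=b
cv2.imwrite('pics/b.png',out[:,:,::-1])
E
python3 b.py
```

```text
(no output)
```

View pics/b.png

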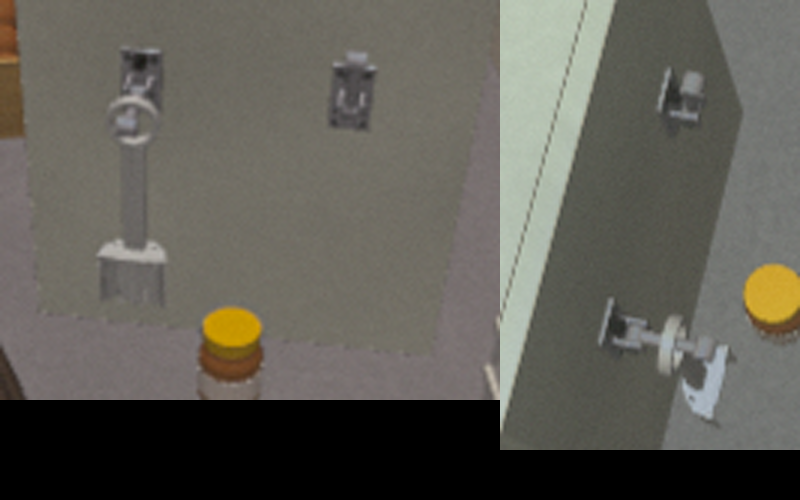

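```bash
cat > c.py <<'E'
from h import *
import pickle
F=pickle.load(open('f0.pkl','rb'));S,T=F['side'],F['top']
s=lambda u,v:(S,200+u/3.3333,95+v/3.3333); t=lambda u,v:(T,120+(u-500)/3,70+v/3)
z=[0,0,1]
BL=plane(s(38,312),[0,0,0],z);BR=plane(s(436,352),[0,0,0],z)
TL=plane((S,305/1.5,80/1.5),[0,0,.46],z);TR=plane((S,532/1.5,92/1.5),[0,0,.46],z)
print('bottom',BL,BR,np.linalg.norm(BL-BR),'top',TL,TR,np.linalg.norm(TL-TR))
# top-cam: front lower right corner of panel face and upper edge
print('topcam lower corners',plane(t(743,112),[0,0,0],z),plane(t(662,450),[0,0,0],z),'top edge pts',plane(t(615,0),[0,0,.46],z),plane(t(503,420),[0,0,.46],z))
for n,a,b in [('ringA',s(133,120),t(672,345)),('barrelA',s(127,120),t(705,347)),('barrelB',s(357,59),t(692,82)),('plateAtop',s(141,48),t(609,323)),('plateBtop',s(354,66),t(665,90))]:
    print(n,tri(a,b))
e=(BR-BL)+(TR-TL);e/=np.linalg.norm(e);print('e',e,np.degrees(np.arctan2(e[1],e[0])))
E
python3 c.py
```

```text
bottom [0.39171914 0.21433465 0.        ] [0.77064421 0.14047309 0.        ] 0.3860566582778755 top [0.39984175 0.19613061 0.46      ] [0.76062237 0.13679088 0.46      ] 0.3656280409671383
topcam lower corners [0.75941525 0.13505145 0.        ] [0.44197568 0.20154225 0.        ] top edge pts [0.65744886 0.15703876 0.46      ] [0.39782694 0.21259573 0.46      ]
ringA (array([0.48439834, 0.15052804, 0.26176122]), [np.float64(1.5), np.float64(1.5)])
barrelA (array([0.47909244, 0.12405961, 0.2793102 ]), [np.float64(1.4), np.float64(1.4)])
barrelB (array([0.65870087, 0.13038595, 0.3263869 ]), [np.float64(0.8), np.float64(0.8)])
plateAtop (array([0.49173616, 0.18703043, 0.30647626]), [np.float64(2.3), np.float64(2.3)])
plateBtop (array([0.66142394, 0.15285996, 0.3063775 ]), [np.float64(1.4), np.float64(1.4)])
e [ 9.84170733e-01 -1.77222933e-01  7.38570086e-17] -10.20804508120545
```

```bash
cat >> h.py <<'E'
e=np.array([.980,-.198,0]);inw=np.array([.198,.980,0]);up=np.array([0,0,1.])
FACE=.285
def W(a,d,z): return a*e+(FACE-d)*inw+np.array([0,0,z])
def L(p): p=np.array(p);return np.array([p@e,FACE-p@inw,p[2]])
def Rl(deg):
    s,c=np.sin(np.radians(deg)),np.cos(np.radians(deg));tz=s*inw-c*up;tx=-c*inw-s*up
    return np.column_stack([tx,np.cross(tz,tx),tz])
def tcp(g,deg,back=0): return np.array(g)+Rl(deg)[:,2]*(.019-back)
def rows(*tg):
    st=arm.get_state();R0=Ro.from_euler('xyz',st['ee_rot']).as_matrix();p0=np.array(st['eef_pos'])
    for p,R in tg:
        print('row',np.round(R0.T@(p-p0)/.25,4).tolist()+np.round(np.degrees(Ro.from_matrix(R0.T@R).as_rotvec())/45,4).tolist())
def info():
    s=arm.get_state();print('t',s['t'],'L(grasp)',np.round(L(np.array(s['eef_pos'])-.019*Ro.from_euler('xyz',s['ee_rot']).as_matrix()[:,2]),4),'q',np.round(s['q'],2),'w',s['width'],'gf',s['gripper_force'],'F',np.round(s['force'],1))
E
python3 -c "
from h import *
R0=Ro.from_euler('xyz',arm.get_state()['ee_rot']).as_matrix()
Rm=R0@Ro.from_rotvec(Ro.from_matrix(R0.T@Rl(40)).as_rotvec()*.5).as_matrix()
p=tcp(W(.619,.027,.326),40,.12);print(p)
rows((np.array([.38,-.45,.36]),Rm),(p,Rl(40)))"
```

```text
[0.64484953 0.06665488 0.40337049]
row [-0.888, 0.5171, -0.5361, -0.2337, -0.4013, -0.6444]
row [-2.5351, 2.1545, -0.7076, -0.4674, -0.8026, -1.2888]
```

jog_arm(
  steps=[
    [[0,-0.888,0.517,-0.536,-0.234,-0.401,-0.644],[0,-0.888,0.517,-0.536,-0.234,-0.401,-0.644],[0,-0.888,0.517,-0.536,-0.234,-0.401,-0.644],[0,-0.888,0.517,-0.536,-0.234,-0.401,-0.644],[0,-0.888,0.517,-0.536,-0.234,-0.401,-0.644],[0,-0.888,0.517,-0.536,-0.234,-0.401,-0.644]],
  ],
)

```text
t: 0.75
eef_pos: [0.3812, -0.4493, 0.361]
ee_rot: [3.04, 0.348, -2.333]
force: [0.4, -1.6, -0.4]
width: 0.0874
gripper_force: 0.0
```

```bash
python3 -c "
from h import *
info()
R0=Ro.from_euler('xyz',arm.get_state()['ee_rot']).as_matrix()
Rm=R0@Ro.from_rotvec(Ro.from_matrix(R0.T@Rl(40)).as_rotvec()*.6).as_matrix()
p=tcp(W(.619,.027,.326),40,.12);print(p)
rows((np.array([.5,-.25,.40]),Rm),(p,Rl(40)))"
```

```text
t 0.75 L(grasp) [0.4607 0.6564 0.3787] q [-0.78  0.28  0.28 -0.35 -1.68  0.01] w 0.08737990828398148 gf 0.0 F [ 0.4 -1.6 -0.4]
[0.64484953 0.06665488 0.40337049]
row [-0.9039, 0.1896, 0.1819, -0.1404, -0.2405, -0.3866]
row [-2.1458, 0.5987, 0.6621, -0.234, -0.4009, -0.6443]
```

jog_arm(
  steps=[
    [[60,-0.904,0.19,0.182,-0.14,-0.24,-0.387],[60,-0.904,0.19,0.182,-0.14,-0.24,-0.387],[60,-0.904,0.19,0.182,-0.14,-0.24,-0.387],[60,-0.904,0.19,0.182,-0.14,-0.24,-0.387],[60,-0.904,0.19,0.182,-0.14,-0.24,-0.387],[60,-0.904,0.19,0.182,-0.14,-0.24,-0.387]],
  ],
)

```text
t: 1.35
eef_pos: [0.5005, -0.2473, 0.4007]
ee_rot: [3.074, 0.564, -2.009]
force: [-0.6, -0.2, -0.0]
width: 0.0671
gripper_force: 0.0
```

```bash
python3 -c "
from h import *
info()
p=tcp(W(.619,.027,.326),40,.2);print(p)
rows((p,Rl(40)))"
```

```text
t 1.35 L(grasp) [0.5383 0.4384 0.4167] q [-0.52  0.22  0.29 -0.56 -1.75  0.03] w 0.06710830019864991 gf 0.0 F [-0.6 -0.2 -0. ]
[0.63466778 0.01626033 0.46465404]
row [-1.1361, -0.0665, 0.4119, -0.0937, -0.1618, -0.2516]
```

jog_arm(
  steps=[
    [[90,-0.97,-0.057,0.352,-0.094,-0.162,-0.252],[90,-0.97,-0.057,0.352,-0.094,-0.162,-0.252],[90,-0.97,-0.057,0.352,-0.094,-0.162,-0.252],[90,-0.97,-0.057,0.352,-0.094,-0.162,-0.252],[90,-0.97,-0.057,0.352,-0.094,-0.162,-0.252],[90,-0.97,-0.057,0.352,-0.094,-0.162,-0.252],[90,-0.97,-0.057,0.352,-0.094,-0.162,-0.252]],
  ],
)

```text
t: 2.05
eef_pos: [0.6145, -0.0249, 0.4535]
ee_rot: [3.138, 0.698, -1.773]
force: [0.1, -0.4, -0.1]
width: 0.0566
gripper_force: 0.0
```

```bash
python3 -c "
from h import *
import pickle
info()
f=grab('wrist');pickle.dump(f,open('w1.pkl','wb'));save(f,'w1.png')
for q in (W(.619,.027,.326),W(.619,.018,.277),W(.445,.068,.279)): print(proj(f,q))
p=tcp(W(.619,.027,.326),40,.12)
rows((p,Rl(40)))"
```

```text
t 2.05 L(grasp) [0.6072 0.1999 0.4681] q [-0.2   0.22  0.39 -0.71 -1.7  -0.11] w 0.05656638972660863 gf 0.0 F [ 0.1 -0.4 -0.1]
[245.35483274 200.57498504]
[245.98591661 171.2017753 ]
[397.64163146 146.17546013]
row [-0.17, -0.0465, 0.4016, 0.0012, -0.0012, -0.0047]
```

View pics/w1.png

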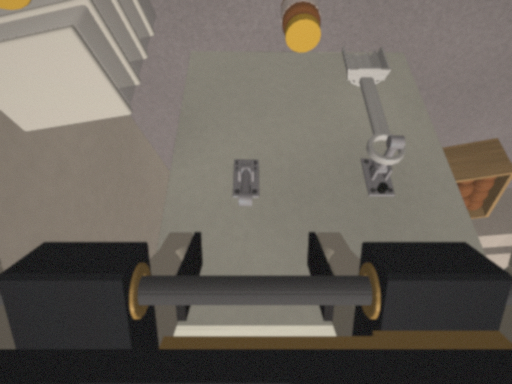

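Barrel B appears at (245,201) and barrel A at (397,143), as predicted within 3 px. I'm going in to grasp barrel B.

jog_arm(
  steps=[
    [[110,-0.17,-0.046,0.402,0,0,0],[110,-0.17,-0.046,0.402,0,0,0],[110,-0.17,-0.046,0.402,0,0,0],[110,-0.17,-0.046,0.402,0,0,0]],
  ],
)

```text
t: 2.5
eef_pos: [0.6446, 0.0665, 0.4018]
ee_rot: [3.134, 0.697, -1.778]
force: [-0.4, 0.6, -0.0]
width: 0.0499
gripper_force: 0.0
```

```bash
python3 -c "
from h import *
info()
f=grab('wrist');save(f,'w2.png')
for q in (W(.619,.027,.326),W(.619,.018,.277)): print(proj(f,q))
p=tcp(W(.619,.027,.326),40,.0)
rows((p,Rl(40)))"
```

```text
t 2.5 L(grasp) [0.6186 0.1044 0.4164] q [-0.04  0.22  0.28 -0.69 -1.52 -0.17] w 0.049923462363292134 gf 0.0 F [-0.4  0.6 -0. ]
[255.29246701 194.66414099]
[254.88387165 155.55514179]
row [-0.0049, 0.0008, 0.4821, 0.0006, -0.0019, -0.0066]
```

View pics/w2.png

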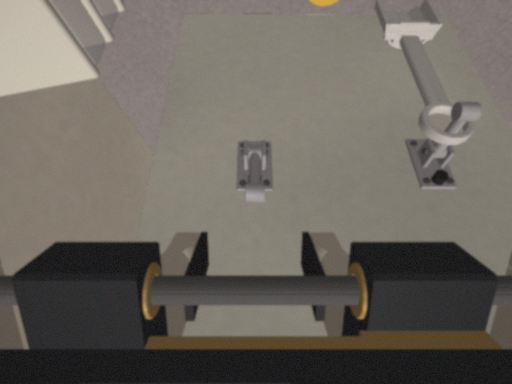

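Barrel B sits at (255,195), exactly as predicted and centred between the fingers.

jog_arm(
  steps=[
    [[110,-0.005,0.001,0.2,0,0,0],[110,-0.005,0.001,0.4,0,0,0],[110,-0.005,0.001,0.48,0,0,0],[110,-0.005,0.001,0.48,0,0,0]],
  ],
)

```text
t: 2.95
eef_pos: [0.6597, 0.1428, 0.3101]
ee_rot: [3.133, 0.697, -1.779]
force: [-0.1, -0.3, 0.5]
width: 0.0498
gripper_force: 0.0
```

jog_arm(
  steps=[
    [[255,0,0,0,0,0,0],[255,0,0,0,0,0,0],[255,0,0,0,0,0,0],[255,0,0,0,0,0,0],[255,0,0,0,0,0,0],[255,0,0,0,0,0,0]],
  ],
  newtons=6,
)

```text
t: 3.55
eef_pos: [0.6598, 0.1431, 0.3134]
ee_rot: [3.138, 0.698, -1.775]
force: [-5.6, -1.2, 4.4]
width: 0.0163
gripper_force: 6.0
```

```bash
python3 -c "
from h import *
info()
import math
g=L(np.array(arm.get_state()['eef_pos'])-.019*Rl(40)[:,2])
rows(*[(tcp(W(g[0],.018+.05*math.sin(t),.277+.05*math.cos(t)),40),Rl(40)) for t in (.18,.4,.6,.8,1.0,1.2,1.4,1.6)])"
```

```text
t 3.55 L(grasp) [0.6183 0.0263 0.328 ] q [ 0.09  0.26  0.14 -0.7  -1.3  -0.15] w 0.01628195903142669 gf 6.000215336680412 F [-5.6 -1.2  4.4]
row [0.0068, 0.001, 0.0037, 0.0003, -0.0004, -0.0047]
row [0.0471, 0.0008, -0.0138, 0.0003, -0.0004, -0.0047]
row [0.0863, 0.0007, -0.0216, 0.0003, -0.0004, -0.0047]
row [0.1262, 0.0005, -0.0215, 0.0003, -0.0004, -0.0047]
row [0.1653, 0.0004, -0.0135, 0.0003, -0.0004, -0.0047]
row [0.2021, 0.0002, 0.0021, 0.0003, -0.0004, -0.0047]
row [0.235, 0.0001, 0.0248, 0.0003, -0.0004, -0.0047]
row [0.2627, 0.0, 0.0535, 0.0003, -0.0004, -0.0047]
```

jog_arm(
  steps=[
    [[255,0.02,0.001,-0.002,0,0,0],[255,0.047,0.001,-0.014,0,0,0],[255,0.066,0.001,-0.018,0,0,0],[255,0.086,0.001,-0.022,0,0,0],[255,0.106,0.001,-0.022,0,0,0],[255,0.126,0.001,-0.022,0,0,0],[255,0.145,0.001,-0.018,0,0,0],[255,0.165,0.001,-0.014,0,0,0]],
  ],
)

```text
t: 4.35
eef_pos: [0.6527, 0.1098, 0.2882]
ee_rot: [3.137, 0.697, -1.776]
force: [-5.4, 1.7, 2.5]
width: 0.0159
gripper_force: 6.0
```

```bash
python3 -c "
from h import *
info()
import math
g=L(np.array(arm.get_state()['eef_pos'])-.019*Rl(40)[:,2])
rows(*[(tcp(W(g[0],.018+.05*math.sin(t),.277+.05*math.cos(t)),40),Rl(40)) for t in (1.0,1.2,1.4,1.6,1.68)])"
```

```text
t 4.35 L(grasp) [0.6179 0.0603 0.3027] q [ 0.03  0.28  0.11 -0.71 -1.3  -0.07] w 0.015934741532189364 gf 6.000116430222988 F [-5.4  1.7  2.5]
row [-0.0039, 0.001, -0.0035, 0.0011, -0.0009, -0.006]
row [0.0328, 0.0008, 0.0121, 0.0011, -0.0009, -0.006]
row [0.0657, 0.0006, 0.0347, 0.0011, -0.0009, -0.006]
row [0.0935, 0.0005, 0.0635, 0.0011, -0.0009, -0.006]
row [0.1029, 0.0004, 0.0764, 0.0011, -0.0009, -0.006]
```

jog_arm(
  steps=[
    [[255,0.015,0.001,0.004,0,0,0],[255,0.033,0.001,0.012,0,0,0],[255,0.05,0.001,0.023,0,0,0],[255,0.066,0.001,0.035,0,0,0],[255,0.08,0.001,0.048,0,0,0],[255,0.093,0.001,0.063,0,0,0],[255,0.1,0.001,0.074,0,0,0],[255,0.1,0.001,0.074,0,0,0]],
  ],
)

```text
t: 5.15
eef_pos: [0.651, 0.102, 0.257]
ee_rot: [3.136, 0.696, -1.778]
force: [-4.2, -1.5, -1.1]
width: 0.0158
gripper_force: 6.0
```

```bash
python3 -c "
from h import *
info()"
```

```text
t 5.15 L(grasp) [0.6178 0.0683 0.2716] q [ 0.01  0.3   0.07 -0.72 -1.26 -0.02] w 0.015811199144218552 gf 6.000198349356651 F [-4.2 -1.5 -1.1]
```

jog_arm(
  steps=[
    [[100,0,0,0,0,0,0],[100,0,0,0,0,0,0],[100,0,0,0,0,0,0],[100,0,0,-0.1,0,0,0],[100,0,0,-0.3,0,0,0],[100,0,0,-0.5,0,0,0],[100,0,0,-0.5,0,0,0]],
  ],
)

```text
t: 5.85
eef_pos: [0.6374, 0.0204, 0.3609]
ee_rot: [-3.131, 0.696, -1.769]
force: [0.4, 1.0, 0.7]
width: 0.0531
gripper_force: 0.0
```

```bash
python3 -c "
from h import *
import pickle
info()
w=grab('wrist');t=grab('top');s=grab('side');pickle.dump((w,t,s),open('w3.pkl','wb'))
out=np.zeros((600,800,3),np.uint8)
out[:300,:400]=cv2.resize(w['color'],(400,300))
c=s['color'][95:215,200:350]; out[:300,400:775]=cv2.resize(c,(375,300),interpolation=cv2.INTER_CUBIC)
c=t['color'][70:220,120:220]; out[300:,:200]=cv2.resize(c,(200,300),interpolation=cv2.INTER_CUBIC)
c=w['color'][100:240,160:360];out[300:,300:728]=cv2.resize(c,(428,300),interpolation=cv2.INTER_CUBIC)
cv2.imwrite('pics/w3.png',out[:,:,::-1])
for q in (W(.618,.068,.277),W(.618,.018,.277),W(.445,.068,.279),W(.445,.018,.279)): print(proj(w,q),proj(s,q),proj(t,q))
"
```

```text
t 5.85 L(grasp) [0.6204 0.151  0.3755] q [-0.12  0.24  0.23 -0.69 -1.49 -0.05] w 0.05309669784131043 gf 0.0 F [0.4 1.  0.7]
[260.38234787 190.3793489 ] [303.44194108 137.65136023] [205.51449753 109.71667634]
[259.9218035  217.79118479] [304.32009532 127.20196987] [183.35678816 105.57285861]
[462.98640525 192.92398458] [237.56537014 131.14727507] [188.03257427 185.04467308]
[435.86515499 220.23221652] [240.71682972 121.08881108] [165.15721146 180.62725744]
```

View pics/w3.png

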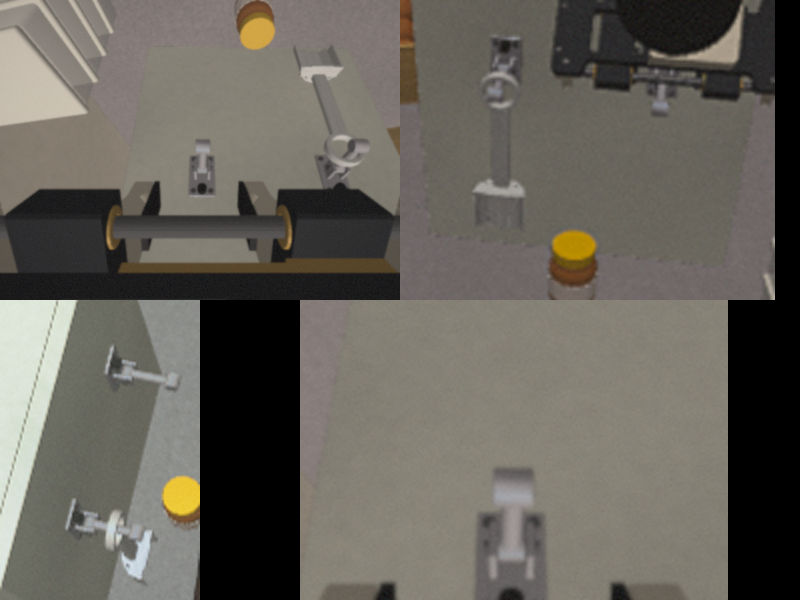

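Hook B is fully down (top: barrel at (206,110), predicted (205.5,109.7)). Next I triangulate the scoop: bowl top edge in wrist view (412,92), side view (239,169).

```bash
python3 -c "
from h import *
import pickle
w,t,s=pickle.load(open('w3.pkl','rb'))
for n,o in dict(ring=((w,441.6,192),(s,240.4,130.6),(t,178,185)),bowltop=((w,412,92),(s,239.2,170)),midhandle=((w,424,138),(s,239.8,150)),barrelA=((w,458,187),(s,237.6,131),(t,188.3,185.7)),barrelB=((w,260.5,187.4),(t,206,110.5))).items():
    p,r=tri(*o);print(n,np.round(p,4),np.round(L(p),4),r)
# centroid of bowl-white + handle mask in wrist for tilt
for z in (.267,.157,.137,.061): print(z,proj(w,W(.445,.042,z)),proj(s,W(.445,.042,z)),proj(t,W(.445,.042,z)))
"
```

```text
ring [0.485  0.1492 0.2627] [0.4458 0.0428 0.2627] [np.float64(0.7), np.float64(2.6), np.float64(2.3)]
bowltop [0.4823 0.1394 0.1346] [0.4451 0.0529 0.1346] [np.float64(0.8), np.float64(0.8)]
midhandle [0.4851 0.1452 0.2001] [0.4466 0.0466 0.2001] [np.float64(2.2), np.float64(2.2)]
barrelA [0.4796 0.1256 0.2748] [0.4451 0.0669 0.2748] [np.float64(2.8), np.float64(3.3), np.float64(1.5)]
barrelB [0.6481 0.0895 0.2743] [0.6174 0.0689 0.2743] [np.float64(0.3), np.float64(0.3)]
0.267 [443.92400442 197.00387325] [239.28717395 129.61968225] [177.06572205 183.90369387]
0.157 [413.81151263 113.78977718] [239.75742746 161.87747067] [184.78096389 193.42398196]
0.137 [409.35940642 101.4866441 ] [239.83645815 167.29870678] [186.03210758 194.96784133]
0.061 [394.54568427  60.54979613] [240.12070393 186.79699838] [190.4295111 200.3940547]
```

```bash
python3 -c "
from h import *
import pickle
w,t,s=pickle.load(open('w3.pkl','rb'))
print('honey',L(plane((s,269.2,193.4),[0,0,.082],up)))
g=W(.445,.046,.152)
rows((tcp(g,45,.15),Rl(45)))
"
```

```text
honey [0.53763883 0.08106752 0.082     ]
row [0.2963, 0.6927, 0.327, -0.0019, -0.1108, -0.0056]
```

jog_arm(
  steps=[
    [[110,0.05,0.13,-0.05,0,-0.05,0],[110,0.12,0.3,0.1,0,-0.11,0],[110,0.2,0.48,0.2,0,-0.11,0],[110,0.26,0.62,0.29,0,-0.11,-0.006],[110,0.296,0.693,0.327,-0.002,-0.111,-0.006],[110,0.296,0.693,0.327,-0.002,-0.111,-0.006],[110,0.296,0.693,0.327,-0.002,-0.111,-0.006]],
  ],
)

```text
t: 6.7
eef_pos: [0.4645, 0.0558, 0.2442]
ee_rot: [3.139, 0.785, -1.77]
force: [0.7, -0.2, 0.4]
width: 0.0495
gripper_force: 0.0
```

```bash
python3 -c "
from h import *
info()
w=grab('wrist');save(w,'w4.png')
for z in (.265,.155,.135): print(z,proj(w,W(.445,.046,z)))
g=W(.445,.046,.152)
rows((tcp(g,45,0),Rl(45)))
"
```

```text
t 6.7 L(grasp) [0.4442 0.1518 0.2576] q [-0.18  0.09 -0.25 -0.82 -1.32  0.23] w 0.04954737910742518 gf 0.0 F [ 0.7 -0.2  0.4]
0.265 [255.07700428 313.02544686]
0.155 [254.68902708 186.18908274]
0.135 [254.6323011  167.64439163]
row [0.0006, 0.0002, 0.5994, 0.0018, -0.0008, 0.0012]
```

View pics/w4.png

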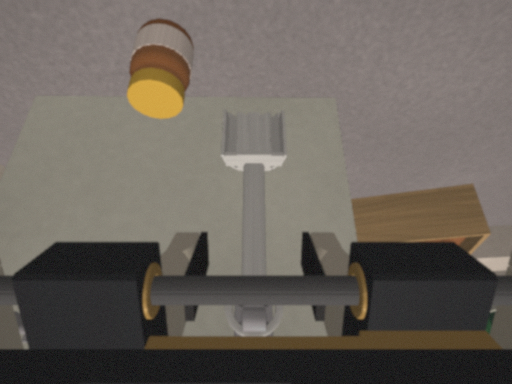

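The handle is centred between the fingers (column 254), with the bowl top at row 165 as predicted. Going in to grip.

jog_arm(
  steps=[
    [[110,0,0,0.15,0,0,0],[110,0,0,0.3,0,0,0],[110,0,0,0.45,0,0,0],[110,0,0,0.55,0,0,0],[110,0.001,0,0.6,0,0,0],[110,0.001,0,0.6,0,0,0]],
  ],
)

```text
t: 7.35
eef_pos: [0.4858, 0.1599, 0.1374]
ee_rot: [3.138, 0.785, -1.77]
force: [-0.2, -0.2, -0.0]
width: 0.0497
gripper_force: 0.0
```

jog_arm(
  steps=[
    [[255,0,0,0,0,0,0],[255,0,0,0,0,0,0],[255,0,0,0,0,0,0],[255,0,0,0,0,0,0],[255,0,0,0,0,0,0],[255,0,0,0,0,0,0]],
  ],
  newtons=40,
)

```text
t: 7.95
eef_pos: [0.4859, 0.1589, 0.1389]
ee_rot: [-3.141, 0.785, -1.769]
force: [0.2, -0.7, 4.0]
width: 0.0194
gripper_force: 40.0
```

```bash
python3 -c "
from h import *
info()
g=L(np.array(arm.get_state()['eef_pos'])-.019*Rl(45)[:,2]);print(g)
T=lambda dd,dz:(tcp(W(g[0],g[1]+dd,g[2]+dz),45),Rl(45))
rows(T(0,.012),T(.07,.012),T(.11,.08))
"
```

```text
t 7.95 L(grasp) [0.4447 0.0465 0.1523] q [ 0.03  0.21 -0.36 -0.93 -1.03  0.3 ] w 0.019435194793957996 gf 39.999019503593445 F [ 0.2 -0.7  4. ]
[0.44468793 0.04649016 0.15229272]
row [-0.0337, 0.0007, -0.0342, 0.0004, -0.0001, 0.0011]
row [0.1643, 0.0009, -0.2321, 0.0004, -0.0001, 0.0011]
row [0.0851, 0.0009, -0.5376, 0.0004, -0.0001, 0.0011]
```

jog_arm(
  steps=[
    [[255,-0.017,0,-0.017,0,0,0],[255,-0.034,0,-0.034,0,0,0],[255,-0.034,0,-0.034,0,0,0],[255,-0.034,0,-0.034,0,0,0]],
  ],
)

```text
t: 8.35
eef_pos: [0.4855, 0.1591, 0.1506]
ee_rot: [3.142, 0.785, -1.769]
force: [-0.2, 0.3, -2.8]
width: 0.0199
gripper_force: 40.0
```

```bash
python3 -c "
from h import *
info()
s=grab('side');t=grab('top')
out=np.zeros((500,800,3),np.uint8)
out[:400,:400]=cv2.resize(s['color'][110:190,205:285],(400,400),interpolation=cv2.INTER_CUBIC)
out[:400,400:]=cv2.resize(t['color'][150:230,140:220],(400,400),interpolation=cv2.INTER_CUBIC)
cv2.imwrite('pics/w5.png',out[:,:,::-1])
for q in (W(.445,.068,.276),W(.445,.043,.276)): print(proj(s,q),proj(t,q))
"
```

```text
t 8.35 L(grasp) [0.4443 0.0463 0.164 ] q [ 0.03  0.19 -0.36 -0.92 -1.04  0.27] w 0.019944559255845172 gf 39.99890685081482 F [-0.2  0.3 -2.8]
[237.58275175 132.10804068] [188.23578656 185.33041002]
[239.18296341 126.98275119] [176.82006281 183.12572426]
```

View pics/w5.png

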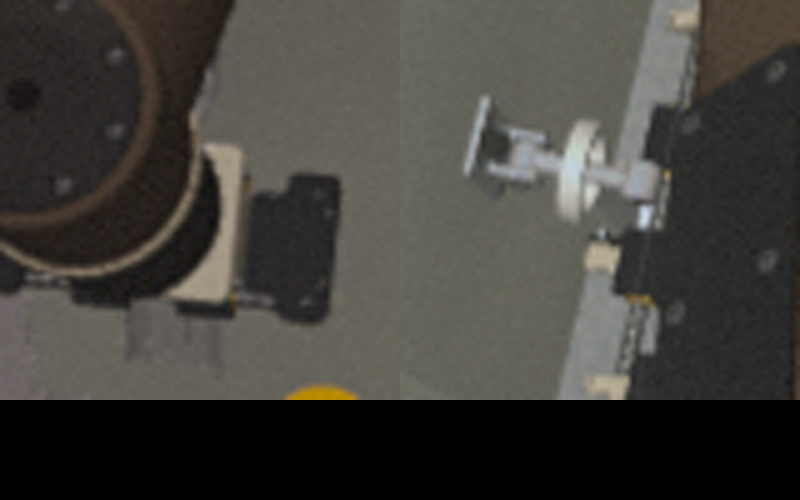

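The ring encircles the arm, centred on its line (top view (176,184)), and the wrist carries the scoop's weight. Pulling it straight outward.

jog_arm(
  steps=[
    [[255,0.03,0,-0.03,0,0,0],[255,0.06,0,-0.06,0,0,0],[255,0.09,0,-0.09,0,0,0],[255,0.12,0,-0.12,0,0,0],[255,0.15,0,-0.15,0,0,0],[255,0.18,0,-0.18,0,0,0],[255,0.2,0,-0.2,0,0,0],[255,0.2,0,-0.2,0,0,0]],
  ],
)

```text
t: 9.25
eef_pos: [0.4717, 0.0887, 0.1503]
ee_rot: [3.141, 0.785, -1.771]
force: [0.0, -0.7, -2.5]
width: 0.0197
gripper_force: 40.0
```

```bash
cat > look.py <<'E'
from h import *
import sys
info()
s=grab('side');t=grab('top')
def tile(c,w,h): return cv2.resize(c,(w,h),interpolation=cv2.INTER_CUBIC)
u0,v0,u1,v1=map(int,sys.argv[2:6])
out=np.hstack([tile(s['color'][100:220,200:350],400,320),tile(t['color'][v0:v1,u0:u1],400,int(400*(v1-v0)/(u1-u0)))[:320]])
cv2.imwrite('pics/'+sys.argv[1],out[:,:,::-1])
import pickle;pickle.dump((s,t),open(sys.argv[1]+'.pkl','wb'))
E
python3 look.py w6.png 140 80 280 192
```

```text
t 9.25 L(grasp) [0.4447 0.1181 0.1638] q [-0.12  0.2  -0.35 -0.89 -1.14  0.37] w 0.019699195132553467 gf 39.99873340129852 F [ 0.  -0.7 -2.5]
```

View pics/w6.png

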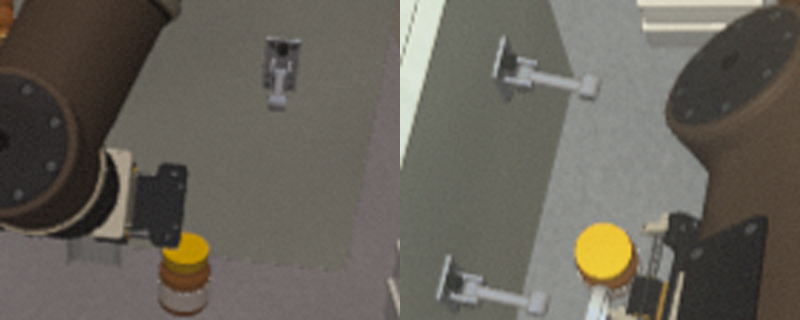

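The scoop is free of hook A, which is still down (top crop barrel (540,302)). Now lifting and checking the ring offset numerically.

```bash
python3 -c "
from h import *
import pickle
s,t=pickle.load(open('w6.png.pkl','rb'))
p,r=tri((s,303.9,137.9),(t,206.5,110.5));print('B',L(p),r)
print('ringpred',proj(t,W(.4447,.114,.275)),proj(s,W(.4447,.114,.275)))
g=L(np.array(arm.get_state()['eef_pos'])-.019*Rl(45)[:,2])
T=lambda a,d,z:(tcp(W(a,d,z),45),Rl(45))
rows(T(g[0],.12,.23),T(.618,.14,.23))
"
```

```text
B [0.61773832 0.07024405 0.27713828] [np.float64(1.3), np.float64(1.3)]
ringpred [209.31154576 189.62380947] [234.37540567 142.34878351]
row [-0.1789, 0.0009, -0.1953, 0.0009, -0.0002, -0.0001]
row [-0.1223, -0.6927, -0.2523, 0.0009, -0.0002, -0.0001]
```

jog_arm(
  steps=[
    [[255,-0.07,0,-0.08,0,0,0],[255,-0.179,0,-0.195,0,0,0],[255,-0.179,-0.05,-0.2,0,0,0],[255,-0.165,-0.2,-0.21,0,0,0],[255,-0.15,-0.35,-0.22,0,0,0],[255,-0.135,-0.5,-0.235,0,0,0],[255,-0.125,-0.64,-0.25,0,0,0],[255,-0.122,-0.693,-0.252,0,0,0]],
  ],
)

```text
t: 10.15
eef_pos: [0.6396, 0.0327, 0.215]
ee_rot: [3.14, 0.785, -1.77]
force: [-0.4, -0.0, -2.5]
width: 0.0196
gripper_force: 40.0
```

jog_arm(
  steps=[
    [[255,0,0,0,0,0,0],[255,0,0,0,0,0,0]],
  ],
)

```text
t: 10.35
eef_pos: [0.6363, 0.0337, 0.2157]
ee_rot: [3.139, 0.785, -1.77]
force: [-0.1, 0.3, -1.8]
width: 0.0193
gripper_force: 40.0
```

```bash
python3 -c "
from h import *
import pickle
info()
t=grab('top');s=grab('side');pickle.dump((s,t),open('w7.pkl','wb'))
g=L(np.array(arm.get_state()['eef_pos'])-.019*Rl(45)[:,2])
pr=proj(t,W(*(g+[0,-.004,.111])));print('pred ring',pr)
im=t['color'];h=cv2.cvtColor(im,cv2.COLOR_RGB2HSV)
u,v=map(int,pr)
c=cv2.cvtColor(im,cv2.COLOR_RGB2GRAY)[v-26:v+26:2,u-26:u+26:2]
print(u-26,v-26);print('\n'.join(' '.join('%3d'%x for x in r) for r in c))
"
```

```text
t 10.35 L(grasp) [0.617  0.1394 0.2291] q [-0.16  0.37  0.05 -0.82 -1.33  0.2 ] w 0.019347833466258967 gf 39.99906241893768 F [-0.1  0.3 -1.8]
pred ring [233.87510079 105.30697111]
207 79
150 152 152 153 153 156 153 154 225 197 186 186 185 184 184 183 185 186 185 186 182 140 176 162 144  88
151 154 158 151 151 153 156 153 216 224 224 224 223 222 222 222 221 221 222 221 217 136 120 107 113  68
151 155 157 154 155 155 151 152 146 148 158 159 160 161 158 160 161 159 158 157 156 157 151 107 107  78
154 158 153 155 152 157 153 149 153 156 163 162 160 163 161 158 162 160 164 162 160 159 156 104 105 115
158 154 152 154 153 159 159 152 156 195 157 160 160 160 157 157 160 159 157 156 159 158 151 114 109 143
156 157 154 155 153 153 156 158 153 232 226 226 226 225 225 224 224 225 223 222 222 230 181 122 170 230
152 157 156 156 158 152 155 157 155 154 147 146 144 144 144 143 144 141 142 138 144 141 103 113 132 138
159 155 159 148 156 152 153 159 152 149 135 139 138 136 135 140 136 139 138 136 136 137 106 106 135 135
152 152 151 154 151 152 153 152 151 152 135 131 134 163 163 140 132 133 134 131 
[... 1091 characters left out ...]
 148 150 156 150 155 106 114 114 102  58  56  55  65 119  93 113 129  59  60
153 153 151 155 150 152 155 152 149 147 146 147 130 118 113 103  53  52  48  67 113  60 148 134  57  59
153 155 156 159 154 154 151 151 149 150 152 151 148 113 115 103 109  62  60  64  61 117 152  98  59  57
150 156 153 157 154 155 152 155 151 151 150 147 157 111 116 103 161  63  59  67  58  59  84  62  60  57
149 150 152 156 148 153 153 155 152 154 152 151 188 160 115  90 115  63  65  65  62  60  95  60  60  55
153 151 156 156 154 152 149 151 153 150 149 112 117  93  60 154  58  58  59  63  62  63 126  60  60  55
154 155 158 154 152 154 153 151 151 154 151 158 187 189 171 184  63  60  63  56  59  62 120  54  55  55
```

Ring found in top view at about (233,104.5), predicted (233.9,105.3). Lowering it to the arm line of hook B.

```bash
python3 -c "
from h import *
T=lambda a,d,z:(tcp(W(a,d,z),45),Rl(45))
rows(T(.6175,.13,.166),T(.6175,.09,.166),T(.6175,.047,.166),T(.6175,.047,.152))
"
```

```text
row [0.1544, -0.0027, 0.2076, 0.0023, -0.0002, 0.0008]
row [0.0412, -0.003, 0.3207, 0.0023, -0.0002, 0.0008]
row [-0.0804, -0.0033, 0.4423, 0.0023, -0.0002, 0.0008]
row [-0.0408, -0.0033, 0.4819, 0.0023, -0.0002, 0.0008]
```

jog_arm(
  steps=[
    [[255,0.08,-0.003,0.1,0,0,0],[255,0.154,-0.003,0.207,0,0,0],[255,0.154,-0.003,0.207,0,0,0],[255,0.154,-0.003,0.207,0,0,0]],
  ],
)

```text
t: 10.85
eef_pos: [0.6391, 0.0422, 0.1533]
ee_rot: [3.14, 0.785, -1.77]
force: [0.3, -0.3, -1.9]
width: 0.0198
gripper_force: 40.0
```

```bash
python3 -c "
from h import *
info()
t=grab('top');s=grab('side')
g=L(np.array(arm.get_state()['eef_pos'])-.019*Rl(45)[:,2])
pr=proj(t,W(*(g+[0,-.004,.111])));print('pred ring',pr,'side',proj(s,W(*(g+[0,-.004,.111]))),'barrel',proj(t,W(.618,.069,.2765)))
u,v=map(int,pr)
c=cv2.cvtColor(t['color'],cv2.COLOR_RGB2GRAY)[v-16:v+16:2,u-34:u+14:2]
print(u-34,v-16);print('\n'.join(' '.join('%3d'%x for x in r) for r in c))
T=lambda a,d,z:(tcp(W(a,d,z),45),Rl(45))
rows(T(.6175,.09,.166),T(.6175,.047,.166),T(.6175,.047,.152))
"
```

```text
t 10.85 L(grasp) [0.618  0.1305 0.1667] q [-0.15  0.43  0.   -0.84 -1.24  0.29] w 0.01976632689989286 gf 39.9991911649704 F [ 0.3 -0.3 -1.9]
pred ring [231.67180147 113.74972317] side [302.88185343 150.23612356] barrel [205.98308968 109.88019847]
197 97
124 149 155 151 152 153 155 152 146 151 153 154 156 152 154 156 146 154 153 152 149 151 149 148
109 155 158 158 155 157 155 156 154 153 152 152 155 154 150 153 151 151 152 156 154 152 147 150
109 145 153 154 156 157 151 152 155 152 151 153 154 159 154 151 150 152 154 152 158 151 152 150
111 123 156 151 150 153 152 156 149 151 147 151 154 151 155 152 153 153 154 153 154 155 152 149
111 115 153 150 155 150 151 149 154 155 152 150 155 150 151 150 149 176 163 142 151 152 151 112
156 147 150 148 180 176 153 151 153 149 154 150 151 153 153 153 169 208 191 120 148 150 139  61
181 185 182 162 179 175 137 157 154 154 152 149 148 154 152 150 210 219 185 129 151 147 132  66
124 134 149 176 183 168 118 155 152 153 152 154 149 152 150 151 220 221 167 133 151 153 109  61
112 126 153 119 128 134 139 154 154 152 154 150 150 154 151 158 221 222 201 13
[... 154 characters left out ...]
151 151 150 152 154 165 213 212 223 149 154 133  58  85
119 154 150 154 150 154 153 151 154 148 155 155 152 147 144 177 202 197 196 140 176 189 171 144
123 156 154 157 155 151 155 157 158 153 153 149 151 148 152 167 184 163 120 152 185 188 188 163
144 156 154 154 156 150 153 154 158 156 152 150 154 149 149 145 156 132 105 118 159 144 125 102
155 156 155 151 153 148 151 151 152 150 153 152 151 152 152 139 106 109 111 102  54  53  47  95
149 156 154 152 151 153 153 158 154 151 153 149 150 152 148 148 128 115 111  99  49  49  58 100
row [-0.1086, 0.0074, 0.1213, -0.001, -0.0008, 0.0035]
row [-0.2303, 0.0072, 0.2428, -0.001, -0.0008, 0.0035]
row [-0.1907, 0.0073, 0.2824, -0.001, -0.0008, 0.0035]
```

jog_arm(
  steps=[
    [[255,-0.036,0.003,0.04,0,0,0],[255,-0.073,0.003,0.08,0,0,0],[255,-0.109,0.003,0.121,0,0,0],[255,-0.14,0.003,0.152,0,0,0],[255,-0.17,0.003,0.182,0,0,0],[255,-0.2,0.003,0.213,0,0,0],[255,-0.23,0.003,0.243,0,0,0],[255,-0.23,0.003,0.243,0,0,0]],
  ],
)

```text
t: 11.75
eef_pos: [0.6553, 0.1259, 0.1503]
ee_rot: [3.141, 0.785, -1.768]
force: [-0.4, -0.2, -2.3]
width: 0.0197
gripper_force: 40.0
```

```bash
python3 -c "
from h import *
info()
t=grab('top')
g=L(np.array(arm.get_state()['eef_pos'])-.019*Rl(45)[:,2])
pr=proj(t,W(*(g+[0,-.004,.111])));print('pred ring',pr,'barrel',proj(t,W(.618,.069,.2765)))
u,v=map(int,pr)
c=cv2.cvtColor(t['color'],cv2.COLOR_RGB2GRAY)[v-16:v+16,u-12:u+22]
print(u-12,v-16);print('\n'.join(' '.join('%3d'%x for x in r) for r in c))
"
```

```text
t 11.75 L(grasp) [0.6173 0.0453 0.1638] q [-0.02  0.42 -0.01 -0.87 -1.15  0.21] w 0.019746296668089726 gf 39.999298453330994 F [-0.4 -0.2 -2.3]
pred ring [194.12707783 108.23195882] barrel [205.98308968 109.88019847]
182 92
112 106 109 107 106 105 105 105 105 103 102 100 102 107 134 146 151 146 144 143 143 141 144 146 146 147 146 147 147 140  52  53  53  48
106 108 107 107 105 106 103 104 105 100 103 103 104 107 121 147 148 146 146 144 146 144 144 147 146 146 150 147 146 125  52  54  53  52
110 110 109 107 107 105 105 105 106 105 104 104 104 101 116 143 142 144 147 145 147 147 143 144 142 151 148 146 146 115  49  48  51  53
108 108 106 105 105 107 102 105 105 105 106 105 100 101 107 133 145 145 146 144 147 147 149 148 148 143 146 145 144 113  53  52  55  48
109 109 108 107 107 106 104 103 104 102 102 108 105 105 107 124 143 141 147 146 146 149 147 143 145 146 146 147 139 101  49  54  51  52
110 106 105 106 108 104 102 104 107 100 104 105 102 104 107 114 145 143 145 147 143 144 142 143 145 144 144 148 142  92  53  51  47  53
105 106 106 109 108 105 106 103 105 104 112 126 127 117 104 
[... 2775 characters left out ...]
  49  49  42  54  51
106 107 106 102 104 103 105 105 102 104 108 103 104 105 106  99  97 100  93  70  49  46  42  45  62 110 121  47  52  57  50  51  54  48
106 104 102 103 103 106 103 103 104 102 104 102 105 108 109 102  93  95  97  81  47  41  44  41  74 113 116  49  52  52  52  53  52  51
104 109 104 102 105 106 104 104 104 104  99 105 107 108 108 108  97  96  97  91  44  45  41  44  68  99  87  51  50  48  49  48  47  51
105 108 104 103 102 104 104 105 103 100 104 101 105 109 111 106 101  98  94  83  55  49  49  50  61  71  62  50  52  53  51  50  47  50
106 105 104 104 102 106 105 103 103 105 104 103 104 105 109 109 104  97  92  73  55  52  50  55  61  53  55  50  51  51  49  52  51  50
```

The ring (u≈193) is past the barrel (u≈207) with the arm passing through it. Lowering until the arm takes the weight.

jog_arm(
  steps=[
    [[255,0.015,0,0.015,0,0,0],[255,0.028,0,0.028,0,0,0],[255,0.034,0,0.034,0,0,0],[255,0.034,0,0.034,0,0,0],[255,0.034,0,0.034,0,0,0]],
  ],
)

```text
t: 12.3
eef_pos: [0.6567, 0.1244, 0.1411]
ee_rot: [-3.137, 0.788, -1.766]
force: [-2.1, -0.4, 13.5]
width: 0.0195
gripper_force: 40.0
```

```bash
python3 -c "
from h import *
info();info()"
```

```text
t 12.3 L(grasp) [0.6189 0.0465 0.1545] q [-0.03  0.44 -0.02 -0.88 -1.14  0.23] w 0.019497395122070226 gf 40.028464794158936 F [-2.1 -0.4 13.5]
t 12.3 L(grasp) [0.6189 0.0465 0.1545] q [-0.03  0.44 -0.02 -0.88 -1.14  0.23] w 0.019497395122070226 gf 40.028464794158936 F [-2.1 -0.4 13.5]
```

Contact is confirmed: the ring presses on the arm with 13.5 N. I ease off slightly and release.

jog_arm(
  steps=[
    [[255,-0.005,0,-0.005,0,0,0],[255,-0.006,0,-0.006,0,0,0],[255,-0.006,0,-0.006,0,0,0]],
  ],
)

```text
t: 12.6
eef_pos: [0.6559, 0.1241, 0.1413]
ee_rot: [-3.14, 0.786, -1.769]
force: [-1.7, -0.0, 7.0]
width: 0.0197
gripper_force: 40.0
```

```bash
python3 -c "
from h import *
info()"
```

```text
t 12.6 L(grasp) [0.6182 0.0469 0.1548] q [-0.03  0.44 -0.02 -0.88 -1.14  0.22] w 0.01971779789566091 gf 40.00512957572937 F [-1.7 -0.   7. ]
```

jog_arm(
  steps=[
    [[255,-0.004,0,-0.004,0,0,0],[215,-0.004,0,-0.004,0,0,0],[195,-0.004,0,-0.004,0,0,0],[170,-0.004,0,-0.004,0,0,0],[140,-0.004,0,-0.004,0,0,0],[110,-0.004,0,-0.004,0,0,0],[110,-0.004,0,-0.004,0,0,0],[110,-0.004,0,-0.004,0,0,0]],
  ],
)

```text
t: 13.4
eef_pos: [0.6553, 0.1242, 0.1418]
ee_rot: [3.141, 0.785, -1.77]
force: [0.3, -0.4, 0.5]
width: 0.0491
gripper_force: 0.0
```

jog_arm(
  steps=[
    [[110,0,0,-0.1,0,0,0],[110,0,0,-0.25,0,0,0],[110,0,0,-0.4,0,0,0],[110,0,0,-0.55,0,0,0],[110,0,0,-0.6,0,0,0]],
  ],
)

```text
t: 13.9
eef_pos: [0.6352, 0.0177, 0.2511]
ee_rot: [-3.136, 0.784, -1.766]
force: [1.3, 0.4, 0.6]
width: 0.0499
gripper_force: 0.0
```

```bash
python3 -c "
from h import *
import pickle
info()
t=grab('top');s=grab('side');w=grab('wrist');pickle.dump((s,t,w),open('w9.pkl','wb'))
print('handle',[proj(w,W(.618,.046,z)).round(0) for z in (.155,.135,.07)], 'ring top',proj(t,W(.618,.043,.265)))
g=cv2.cvtColor(w['color'],cv2.COLOR_RGB2GRAY)
print('wrist row 185',g[185,226:290:3]);print('wrist row140',g[140,206:310:4])
pr=proj(t,W(.618,.043,.265));u,v=map(int,pr);print(u-12,v-14)
print('\n'.join(' '.join('%3d'%x for x in r) for r in cv2.cvtColor(t['color'],cv2.COLOR_RGB2GRAY)[v-14:v+16:2,u-12:u+30]))
R=Rl(40)
T=lambda a,d,z:(tcp(W(a,d,z),40),R)
rows(T(.618,.2,.32),T(.445,.175,.40))
"
```

```text
t 13.9 L(grasp) [0.6189 0.1553 0.2646] q [-0.18  0.34  0.09 -0.8  -1.38  0.17] w 0.04990483334363304 gf 0.0 F [1.3 0.4 0.6]
handle [array([257., 182.]), array([257., 164.]), array([257., 112.])] ring top [195.13617782 109.57659864]
wrist row 185 [132 133 134 134 131 130 128 119 123 122 122 123 121 119 134 131 133 131
 132 132 130 132]
wrist row140 [132 132 131 132 136 124 103 112 114 126 129 122 121 125 123 120 125 110
 111  98 120 133 132 132 134 133]
183 95
114 111 111 112 112 113 111 114 114 111 110 111 111 113 144 154 153 156 153 157 158 155 153 151 157 155 158 154 153 156 153 154 155 151 154 158 153 155 156 153 151 153
117 116 112 113 113 111 111 110 109 111 111 114 113 113 121 153 152 157 155 153 152 152 154 152 155 153 156 159 155 150 149 153 154 150 153 153 155 158 155 157 156 154
113 114 113 111 111 113 110 107 111 110 111 111 109 106 115 131 156 160 154 157 158 156 154 156 158 160 155 156 157 153 151 152 152 156 155 152 148 151 155 156 154 149
167 172 176 163 161 114 112 109 112 118 161 197 191 186 166 117 146 151 152 151 155 155 154 160 161 158 153 151 155 152 153 154 151 
[... 1295 characters left out ...]
 155 152 153 152 150 154 150 150 151 149 151 150 151 151 151 150 152 152 153 149 153
112 111 111 112 110 109 108 112 125 130 140 136 104 111 115 106 104 106 109 141 171 209 214 199 199 201 209 203 140 150 153 154 151 152 157 155 156 157 154 152 148 147
111 112 109 109 111 111 112 112 110 111 111 108 112 117 113 112 103 105 108 141 215 225 226 226 223 226 225 186 125 155 157 157 154 154 152 151 151 152 153 152 152 150
112 112 113 109 112 109 111 110 111 112 111 109 112 113 116 119 113 104 104 114 174 226 225 222 224 225 220 138 119 137 157 155 156 158 158 153 152 154 155 153 152 148
row [-0.0256, 0.0006, -0.2988, -0.0003, 0.1113, 0.0003]
row [-0.3228, 0.6924, -0.4544, -0.0003, 0.1113, 0.0003]
```

The scoop hangs on hook B (ring u≈194 inside barrel u≈206, force zero). Now to barrel A.

```bash
python3 -c "
from h import *
T=lambda a,d,z:(tcp(W(a,d,z),40),Rl(40))
rows(T(.619,.165,.34),T(.445,.145,.368))
"
```

```text
row [-0.1811, -0.0034, -0.2563, -0.0003, 0.1113, 0.0003]
row [-0.3171, 0.6924, -0.2791, -0.0003, 0.1113, 0.0003]
```

jog_arm(
  steps=[
    [[110,-0.09,0,-0.13,0,0.05,0],[110,-0.181,0.05,-0.256,0,0.111,0],[110,-0.22,0.2,-0.27,0,0.111,0],[110,-0.25,0.35,-0.275,0,0.111,0],[110,-0.29,0.52,-0.279,0,0.111,0],[110,-0.317,0.65,-0.279,0,0.111,0],[110,-0.317,0.692,-0.279,0,0.111,0],[110,-0.317,0.692,-0.279,0,0.111,0]],
  ],
)

```text
t: 14.85
eef_pos: [0.4649, 0.0622, 0.3532]
ee_rot: [3.141, 0.699, -1.768]
force: [1.1, 0.1, 0.6]
width: 0.0499
gripper_force: 0.0
```

```bash
python3 -c "
from h import *
info()
w=grab('wrist')
g=cv2.cvtColor(w['color'],cv2.COLOR_RGB2GRAY)
pr=proj(w,W(.445,.068,.276));print('pred',pr,'pin',proj(w,W(.445,.018,.276)));u,v=map(int,pr);print(u-30,v-20)
print('\n'.join(' '.join('%3d'%x for x in r) for r in g[v-20:v+24:2,u-30:u+30:3]))
rows((tcp(W(.445,.068,.276),40),Rl(40)))
"
```

```text
t 14.85 L(grasp) [0.4433 0.1442 0.3678] q [-0.07 -0.04 -0.11 -0.7  -1.43 -0.05] w 0.04986842077670092 gf 0.0 F [1.1 0.1 0.6]
pred [253.7800305  192.31342125] pin [253.72531395 220.17385441]
223 172
133 131 133 133 132 132 132 132 133 134 133 135 136 134 131 133 137 135 135 134
130 131 133 132 131 134 131 131 131 133 133 135 136 134 133 131 130 134 135 135
133 131 131 133 133 133 131 129 132 131 132 135 134 135 134 135 133 133 134 135
133 131 132 131 132 130 130 126 124 124 125 125 130 133 133 132 133 133 134 135
135 130 128 130 128 134 129 106 101  98  98  97  98 113 135 134 130 134 131 133
132 131 130 128 132 132 131 109 101 103  98  97  98 111 133 132 132 134 131 134
131 129 129 130 131 133 132 118 116 113 114 110 110 112 131 132 133 134 134 132
131 131 131 132 131 132 130 134 135 134 129 129 123 126 131 132 129 133 133 132
131 133 131 132 130 134 135 147 154 152 146 149 145 136 131 129 131 128 134 134
131 131 130 132 131 129 133 151 161 158 158 157 154 142 133 130 131 132 132 135
130 130 130 132 134 130 131 157 168 171 168 169 165 150 130 131 127 131 131 132
128 129 131 132 131 13
[... 211 characters left out ...]
31 130
129 128 130 131 128 109 107 105 101 140 156 146 109 112 110 121 127 130 126 130
130 129 128 130 125 100  76  85 100 142 159 144  98  78  88 114 128 131 129 129
129 131 129 130 126  91  60  81 101 143 160 143  93  72  70 109 131 129 129 131
129 127 129 129 121  91  76 101 101 145 160 141  95  94  72 109 129 129 130 129
130 128 130 128 123  98  93 102 101 144 161 139  95  99  97 111 129 129 128 132
129 126 128 129 122  98 100 102 101 148 160 140  92 100 103 108 131 130 133 128
128 128 127 132 121 101  96 101 106 147 157 139  95 100  99 108 128 127 129 128
131 127 129 129 121  95  78 103 111 148 160 139  97 102  85 104 129 130 133 132
row [0.0013, -0.0028, 0.4762, 0.0027, 0.0001, 0.0015]
```

Barrel A is at (253,188), 3 mm from the estimate; I correct by that amount.

jog_arm(
  steps=[
    [[110,0.01,-0.003,0.15,0,0,0],[110,0.01,-0.003,0.3,0,0,0],[110,0.01,-0.003,0.42,0,0,0],[110,0.01,-0.003,0.476,0,0,0],[110,0.01,-0.003,0.476,0,0,0]],
  ],
)

```text
t: 15.4
eef_pos: [0.4814, 0.1348, 0.2581]
ee_rot: [3.135, 0.697, -1.772]
force: [-0.3, -0.5, 0.4]
width: 0.05
gripper_force: 0.0
```

jog_arm(
  steps=[
    [[255,0,0,0,0,0,0],[255,0,0,0,0,0,0],[255,0,0,0,0,0,0],[255,0,0,0,0,0,0],[255,0,0,0,0,0,0],[255,0,0,0,0,0,0]],
  ],
  newtons=6,
)

```text
t: 16.0
eef_pos: [0.4808, 0.1337, 0.261]
ee_rot: [3.14, 0.698, -1.769]
force: [-4.4, -3.0, 5.3]
width: 0.0157
gripper_force: 6.0
```

```bash
python3 -c "
from h import *
info()
import math
g=L(np.array(arm.get_state()['eef_pos'])-.019*Rl(40)[:,2])
o=g-[0,.068,.276];print(o)
rows(*[(tcp(W(g[0],.018+.05*math.sin(t)+o[1],.276+.05*math.cos(t)+o[2]),40),Rl(40)) for t in (1.57,1.4,1.2,1.0,.8,.6,.4,.2,0,-.1)])"
```

```text
t 16.0 L(grasp) [0.4447 0.0709 0.2756] q [ 0.09  0.02 -0.26 -0.73 -1.18 -0.04] w 0.0156524596353949 gf 6.0000720620155334 F [-4.4 -3.   5.3]
[ 4.44711334e-01  2.93276652e-03 -4.34536914e-04]
row [0.0002, 0.0007, -0.0003, 0.0025, -0.0004, 0.0011]
row [-0.0238, 0.0007, -0.0244, 0.0025, -0.0004, 0.0011]
row [-0.0567, 0.0007, -0.047, 0.0025, -0.0004, 0.0011]
row [-0.0935, 0.0007, -0.0626, 0.0025, -0.0004, 0.0011]
row [-0.1326, 0.0007, -0.0707, 0.0025, -0.0004, 0.0011]
row [-0.1725, 0.0007, -0.0708, 0.0025, -0.0004, 0.0011]
row [-0.2117, 0.0006, -0.0629, 0.0025, -0.0004, 0.0011]
row [-0.2485, 0.0006, -0.0474, 0.0025, -0.0004, 0.0011]
row [-0.2815, 0.0005, -0.025, 0.0025, -0.0004, 0.0011]
row [-0.2961, 0.0005, -0.0114, 0.0025, -0.0004, 0.0011]
```

jog_arm(
  steps=[
    [[255,-0.012,0,-0.012,0,0,0],[255,-0.024,0,-0.024,0,0,0],[255,-0.04,0,-0.037,0,0,0],[255,-0.057,0,-0.047,0,0,0],[255,-0.075,0,-0.056,0,0,0],[255,-0.094,0,-0.063,0,0,0],[255,-0.113,0,-0.067,0,0,0],[255,-0.133,0,-0.071,0,0,0]],
  ],
)

```text
t: 16.8
eef_pos: [0.4838, 0.1478, 0.2958]
ee_rot: [3.14, 0.697, -1.769]
force: [-5.9, -0.2, -1.8]
width: 0.0161
gripper_force: 6.0
```

```bash
python3 -c "
from h import *
info()
import math
g=L(np.array(arm.get_state()['eef_pos'])-.019*Rl(40)[:,2])
o=np.array([0,.002,0])
rows(*[(tcp(W(g[0],.018+.05*math.sin(t)+o[1],.276+.05*math.cos(t)+o[2]),40),Rl(40)) for t in (.8,.6,.4,.2,0,-.1)])"
```

```text
t 16.8 L(grasp) [0.4449 0.0566 0.3104] q [ 0.13 -0.01 -0.21 -0.71 -1.21 -0.12] w 0.016094712457425518 gf 5.999937392771244 F [-5.9 -0.2 -1.8]
row [-0.0031, 0.0007, 0.0002, 0.0028, -0.001, 0.0008]
row [-0.043, 0.0007, 0.0001, 0.0028, -0.001, 0.0008]
row [-0.0822, 0.0006, 0.0079, 0.0028, -0.001, 0.0008]
row [-0.119, 0.0006, 0.0233, 0.0028, -0.001, 0.0008]
row [-0.152, 0.0005, 0.0458, 0.0028, -0.001, 0.0008]
row [-0.1666, 0.0005, 0.0594, 0.0028, -0.001, 0.0008]
```

jog_arm(
  steps=[
    [[255,-0.023,0,0,0,0,0],[255,-0.043,0,0,0,0,0],[255,-0.063,0,0.004,0,0,0],[255,-0.082,0,0.008,0,0,0],[255,-0.1,0,0.015,0,0,0],[255,-0.119,0,0.023,0,0,0],[255,-0.134,0,0.032,0,0,0],[255,-0.134,0,0.032,0,0,0]],
  ],
)

```text
t: 17.6
eef_pos: [0.4903, 0.1789, 0.312]
ee_rot: [-3.141, 0.699, -1.768]
force: [-5.0, 2.0, 1.4]
width: 0.0161
gripper_force: 6.0
```

```bash
python3 -c "
from h import *
info()"
```

```text
t 17.6 L(grasp) [0.4451 0.0248 0.3266] q [ 0.2  -0.02 -0.19 -0.69 -1.19 -0.2 ] w 0.01607062835445443 gf 6.002736389636993 F [-5.   2.   1.4]
```

jog_arm(
  steps=[
    [[140,0,0,0,0,0,0],[140,0,0,0,0,0,0],[140,0,0,-0.02,0,0,0],[140,0,0,-0.1,0,0,0],[180,0,0,-0.22,0,0,0],[255,0,0,-0.24,0,0,0],[255,0,0,-0.24,0,0,0],[255,0,0,-0.24,0,0,0]],
  ],
)

```text
t: 18.4
eef_pos: [0.4829, 0.1402, 0.3565]
ee_rot: [3.14, 0.698, -1.77]
force: [-0.2, 0.2, -0.2]
width: 0.0129
gripper_force: 0.0
```

jog_arm(
  steps=[
    [[255,0,0,0,0,0,0],[255,0,0,0,0,0,0],[255,0,0,0,0,0,0]],
  ],
)

```text
t: 18.7
eef_pos: [0.4827, 0.1404, 0.3564]
ee_rot: [3.14, 0.698, -1.77]
force: [0.9, 0.0, 0.1]
width: 0.001
gripper_force: 0.0
```

```bash
python3 -c "
from h import *
import pickle
info()
w=grab('wrist');t=grab('top');pickle.dump((w,t),open('w10.pkl','wb'))
g=cv2.cvtColor(w['color'],cv2.COLOR_RGB2GRAY)
for x in (0,.1,.2): print(x,proj(w,W(.445,.0195+.05*np.sin(x),.276+.05*np.cos(x))),proj(t,W(.445,.0195+.05*np.sin(x),.276+.05*np.cos(x))))
c=cv2.cvtColor(t['color'],cv2.COLOR_RGB2GRAY)[150:200,135:200]
u,v=map(int,proj(t,W(.445,.02,.326)));print(u-14,v-12)
print('\n'.join(' '.join('%3d'%x for x in r) for r in cv2.cvtColor(t['color'],cv2.COLOR_RGB2GRAY)[v-12:v+14,u-14:u+18]))
b=W(.445,.018,.326);R=Rl(40);rows((b-.008*R[:,2],R),(b-.004*R[:,2],R))
"
```

```text
t 18.7 L(grasp) [0.4453 0.064  0.371 ] q [ 0.12 -0.06 -0.13 -0.68 -1.32 -0.2 ] w 0.0010182066313686098 gf 0.0 F [0.9 0.  0.1]
0 [256.81545612 225.74600717] [161.47945686 175.87192749]
0.1 [256.87124887 222.00386474] [163.88830261 176.35883883]
0.2 [256.92384399 217.47513703] [166.31892489 176.89467598]
147 163
 85  86  86  81  78  82  82  76  74  72  72  72  70  74  71  72  72  70  69  70  69  68  66  70  78  92  93  96  92  92  87  89
 84  86  83  79  81  81  80  70  74  71  72  70  73  71  70  72  71  69  72  70  72  74  76  85  87  93  95  95  93  92  94  88
 84  85  81  78  79  83  71  70  72  70  72  71  68  72  67  70  73  68  69  67  71  77  87  91  89  95  93  92  94  92  93  91
 84  81  76  76  81  81  71  68  75  69  73  67  69  71  72  71  71  70  68  72  78  86  90  90  92  93  90  94  93  92  89  89
 88  81  79  77  83  75  72  71  70  68  70  73  68  71  69  71  68  70  72  79  88  88  92  91  88  91  89  94  95  95  94  89
 81  78  79  82  78  68  74  70  70  72  69  67  68  69  71  67  72  73  81  86  89  90  90  90  90  92  94  94  93  97  92  91
 80  78  80  81  74 
[... 1947 characters left out ...]
  77  79  78  80  81  79  80  81  82  86  86  86  86  90  89  86  88  93  91  89
 74  76  78  80  78  78  79  77  79  78  76  77  75  77  77  80  78  78  76  77  81  85  83  83  85  90  85  90  91  92  93  90
 72  78  80  79  78  81  79  79  80  79  75  77  79  79  79  75  76  77  79  77  80  84  84  89  85  91  89  89  90  93  89  93
 75  78  80  75  79  78  79  78  80  78  78  78  76  77  77  77  78  77  77  77  82  84  85  86  87  90  89  92  91  88  88  91
 73  77  77  80  78  78  78  77  79  76  81  78  77  77  79  75  80  80  80  77  81  81  83  85  86  87  87  94  87  88  89  90
row [-0.0248, 0.002, 0.1488, 0.0021, -0.0006, 0.0008]
row [-0.0248, 0.002, 0.1648, 0.0021, -0.0006, 0.0008]
```

Occluded from the top; I push barrel A home gently with the closed fingertips.

jog_arm(
  steps=[
    [[255,-0.025,0,0.05,0,0,0],[255,-0.025,0,0.1,0,0,0],[255,-0.025,0,0.12,0,0,0],[255,-0.025,0,0.135,0,0,0],[255,-0.025,0,0.145,0,0,0],[255,-0.025,0,0.15,0,0,0],[255,-0.025,0,0.15,0,0,0]],
  ],
)

```text
t: 19.5
eef_pos: [0.4885, 0.1686, 0.3333]
ee_rot: [-3.141, 0.698, -1.768]
force: [-4.0, -0.6, 5.8]
width: 0.0008
gripper_force: 2.7
```

```bash
python3 -c "
from h import *
info()
R=Ro.from_euler('xyz',arm.get_state()['ee_rot']).as_matrix();print(L(arm.get_state()['eef_pos']))"
```

```text
t 19.5 L(grasp) [0.4453 0.0353 0.3479] q [ 0.18 -0.04 -0.16 -0.68 -1.23 -0.22] w 0.0007519713531430544 gf 2.6850036531686783 F [-4.  -0.6  5.8]
[0.44533027 0.0230714  0.33330146]
```

jog_arm(
  steps=[
    [[255,-0.006,0,0.005,0,0,0],[255,-0.012,0,0.01,0,0,0],[255,-0.012,0,0.01,0,0,0],[255,-0.012,0,0.01,0,0,0]],
  ],
)

```text
t: 19.9
eef_pos: [0.4894, 0.1726, 0.334]
ee_rot: [-3.139, 0.699, -1.767]
force: [-3.9, -1.0, 8.5]
width: 0.0008
gripper_force: 3.8
```

```bash
python3 -c "
from h import *
info();print(L(arm.get_state()['eef_pos']))"
```

```text
t 19.9 L(grasp) [0.4455 0.0312 0.3486] q [ 0.19 -0.04 -0.16 -0.68 -1.23 -0.22] w 0.0007925266926567353 gf 3.799208253622055 F [-3.9 -1.   8.5]
[0.44546082 0.01898251 0.33401273]
```

jog_arm(
  steps=[
    [[255,0,0,-0.1,0,0,0],[255,0,0,-0.3,0,0,0],[255,0,0,-0.5,0,0,0],[255,0,0,-0.6,0,0,0],[255,0,0,-0.6,0,0,0]],
  ],
)

```text
t: 20.4
eef_pos: [0.4713, 0.0756, 0.4506]
ee_rot: [-3.134, 0.698, -1.767]
force: [0.6, 1.0, -0.3]
width: 0.0007
gripper_force: 0.0
```

```bash
python3 -c "
from h import *
import pickle
info()
w=grab('wrist');t=grab('top');s=grab('side');pickle.dump((w,t,s),open('w11.pkl','wb'))
for x in (0,.1,.2,.3): print(x,proj(w,W(.445,.0185+.05*np.sin(x),.276+.05*np.cos(x))))
print('pin',proj(w,W(.445,.018,.276)),'ring',proj(w,W(.618,.043,.264)),'barrelB',proj(w,W(.618,.068,.2765)))
pr=proj(w,W(.445,.018,.326));u,v=map(int,pr)
def tile(c,w,h): return cv2.resize(c,(w,h),interpolation=cv2.INTER_CUBIC)
top=np.hstack([tile(w['color'],400,300),tile(w['color'][v-75:v+30,u-70:u+70],400,300)])
bot=np.hstack([tile(s['color'][95:215,200:360],400,300),tile(t['color'][70:220,100:300],400,300)])
print(u,v)
cv2.imwrite('pics/w11.png',np.vstack([top,bot])[:,:,::-1])
"
```

```text
t 20.4 L(grasp) [0.4468 0.1298 0.4651] q [-0.03 -0.08  0.05 -0.68 -1.56 -0.21] w 0.0006506741384161149 gf 0.0 F [ 0.6  1.  -0.3]
0 [258.49593154 171.41791664]
0.1 [258.54073123 168.23320599]
0.2 [258.58516626 164.59265731]
0.3 [258.62863289 160.52839579]
pin [258.40439065 134.49222293] ring [ 92.95906705 109.03469045] barrelB [78.45867785 98.59730119]
258 171
```

View pics/w11.png

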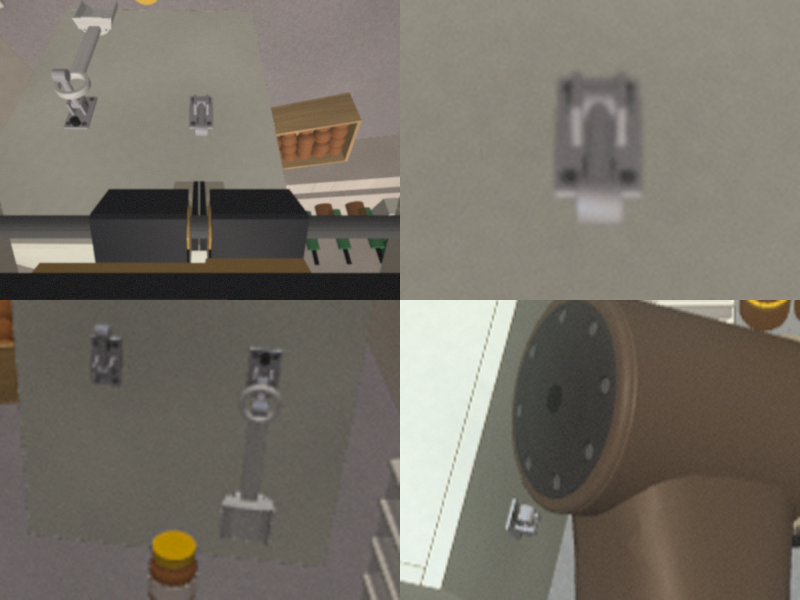

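Picture: hook A is folded (wrist crop barrel at (600,207), top (523,516)), and the scoop hangs by its ring on hook B with B level. I check A's angle by triangulating.

```bash
python3 -c "
from h import *
import pickle
w,t,s=pickle.load(open('w11.pkl','rb'))
def show(f,u,v,a,b):
    g=cv2.cvtColor(f['color'],cv2.COLOR_RGB2GRAY);print(u-a,v-b);print('\n'.join(' '.join('%3d'%x for x in r) for r in g[v-b:v+b,u-a:u+a]))
show(t,161,176,12,11);show(w,258,168,11,11);show(s,241,108,9,9)
for x in (0,.1,.2):
    q=W(.445,.018+.05*np.sin(x),.276+.05*np.cos(x));print(x,proj(t,q),proj(w,q),proj(s,q))
print('plate corners A pred w',[proj(w,W(.445+i*.017,.004,.276+j*.03)).round(1) for i in(-1,1) for j in(-1,1)])
print('plate corners A pred t',[proj(t,W(.445+i*.017,.004,.276+j*.03)).round(1) for i in(-1,1) for j in(-1,1)])
"
```

```text
149 165
109 108 108 107 106 106 107 104 104 105 106 107 105 108  95  80  77  78  73  60  60  59  60  57
110 109 106 108 104 107 108 108 107 104 108 104 107 106 102  80  79  78  79  73  67  61  63  60
110 108 106 108 106 104 105 106 109 105 105 105 106 104 105  96  83  77  78  78  73  69  65  59
106 106 108 107 104 105 107 105 103 106 106 105 104 105 105 106  94  75  76  78  77  79  71  73
110 109 107 107 109 105 110 140 146 101 103 105 106 105 104 104 107  84  74  80  79  77  77  78
109 109 106 108 107 108 116 172 165  97 104 105 104 103 104 104 107 101  84  73  76  77  75  78
107 110 107 108 106 110 127 177 143  88  96 107 105 103 105 107 104 104 103  82  75  76  77  78
106 110 107 109 106 110 138 175 110  79  89 124 148 152 140 126 111 107 108 101  92  73  73  76
111 109 107 104 108 113 157 183  89  73  98 154 178 177 170 165 152 126 111 104 104  94  77  69
109 107 110 106 104 121 174 169  84  78  97 162 179 180 180 178 170 140 106 107 108 106  97  82
108 110 108 107 107 122 184 133  75  70 104 163 181 183 179 177 161 138  98 105 110 105 107  98
107 109 109 108 112 138 178  85  63 
[... 4060 characters left out ...]
91  90  86  75  71  68  68  68  57  42  65  66  62  68  75  87
 93  91  93  90  80  72  73  67  69  68  62  54  70  72  73  72  70  85
 90  94  90  91  81  72  74  71  69  71  64  71  69  68  69  72  70  86
0 [160.76288365 175.73377665] [258.49145846 171.71237974] [240.54071816 105.78752991]
0.1 [163.17163899 176.22066931] [258.53614318 168.53554448] [240.22711111 106.81877871]
0.2 [165.60252193 176.75655297] [258.58046538 164.9033727 ] [239.91665957 108.0146822 ]
plate corners A pred w [array([272.7, 123.6]), array([274.2, 164.4]), array([243.8, 123.5]), array([242.5, 164.3])]
plate corners A pred t [array([160. , 190.1]), array([154.2, 184.5]), array([163.6, 175.2]), array([158. , 168.8])]
```

Images suggest A may still stand about 0.1 rad off. I push it again with the fingers' inner face, straight inward from the front.

```bash
python3 -c "
from h import *
R=Rl(40)
rows((W(.4445,.065,.3125),R))
print('inward 10mm =',R.T@inw*.01/.25)
"
```

```text
row [0.1899, 0.0036, 0.5402, 0.0019, -0.0, -0.0004]
inward 10mm = [-3.06296436e-02 -1.11022302e-18  2.57013226e-02]
```

jog_arm(
  steps=[
    [[255,0.07,0.004,0.2,0,0,0],[255,0.14,0.004,0.4,0,0,0],[255,0.19,0.004,0.54,0,0,0],[255,0.19,0.004,0.54,0,0,0],[255,0.16,0.004,0.565,0,0,0],[255,0.13,0.004,0.59,0,0,0],[255,0.1,0.004,0.616,0,0,0],[255,0.1,0.004,0.616,0,0,0]],
  ],
)

```text
t: 21.35
eef_pos: [0.4856, 0.1573, 0.3146]
ee_rot: [-3.139, 0.699, -1.766]
force: [-0.2, -0.3, 0.2]
width: 0.0005
gripper_force: 0.0
```

```bash
python3 -c "
from h import *
info();print(L(arm.get_state()['eef_pos']))"
```

```text
t 21.35 L(grasp) [0.4447 0.0469 0.3291] q [ 0.15 -0.03 -0.19 -0.7  -1.22 -0.17] w 0.0004941156187215635 gf 0.0 F [-0.2 -0.3  0.2]
[0.44469961 0.03468354 0.31459524]
```

jog_arm(
  steps=[
    [[255,-0.006,0,0.005,0,0,0],[255,-0.012,0,0.01,0,0,0],[255,-0.018,0,0.015,0,0,0],[255,-0.018,0,0.015,0,0,0]],
  ],
)

```text
t: 21.75
eef_pos: [0.4862, 0.1614, 0.3131]
ee_rot: [3.141, 0.697, -1.769]
force: [-1.4, -2.6, 0.3]
width: 0.0004
gripper_force: 1.3
```

```bash
python3 -c "
from h import *
info();print(L(arm.get_state()['eef_pos']))"
```

```text
t 21.75 L(grasp) [0.4445 0.0427 0.3276] q [ 0.16 -0.03 -0.19 -0.7  -1.21 -0.18] w 0.00039042554151516264 gf 1.2979617901146412 F [-1.4 -2.6  0.3]
[0.44452913 0.03052525 0.31306294]
```

jog_arm(
  steps=[
    [[255,-0.006,0,0.005,0,0,0],[255,-0.009,0,0.0075,0,0,0],[255,-0.009,0,0.0075,0,0,0]],
  ],
)

```text
t: 22.05
eef_pos: [0.4865, 0.1623, 0.3126]
ee_rot: [-3.142, 0.694, -1.769]
force: [-3.5, -12.7, 2.8]
width: 0.0006
gripper_force: 5.4
```

```bash
python3 -c "
from h import *
info();print(L(arm.get_state()['eef_pos']))"
```

```text
t 22.05 L(grasp) [0.4447 0.0418 0.3272] q [ 0.17 -0.03 -0.19 -0.69 -1.21 -0.18] w 0.0005643028887184041 gf 5.403165556490421 F [ -3.5 -12.7   2.8]
[0.44467642 0.02961075 0.3125626 ]
```

A hard stop is reached (13 N, at exactly the folded geometry). Retreating.

jog_arm(
  steps=[
    [[255,0.04,0,-0.035,0,0,0],[255,0.1,0,-0.09,0,0,0],[255,0.1,0,-0.25,0,0,0],[255,0.1,0,-0.45,0,0,0],[255,0,0,-0.65,0,0,0],[255,-0.1,0,-0.7,0,0,0],[255,-0.1,0,-0.7,0,0,0],[255,-0.1,0,-0.7,0,0,0]],
  ],
)

```text
t: 22.85
eef_pos: [0.4686, 0.0736, 0.4639]
ee_rot: [-3.14, 0.699, -1.768]
force: [0.1, -0.1, -1.4]
width: 0.0003
gripper_force: 0.0
```

```bash
python3 -c "
from h import *
info()
w=grab('wrist');t=grab('top')
for x in (0,.1,.2):
    q=W(.445,.018+.05*np.sin(x),.276+.05*np.cos(x));print(x,proj(t,q),proj(w,q))
def show(f,u,v,a,b,st=1):
    g=cv2.cvtColor(f['color'],cv2.COLOR_RGB2GRAY);print(u-a,v-b);print('\n'.join(' '.join('%3d'%x for x in r) for r in g[v-b:v+b,u-a:u+a:st]))
show(t,161,176,8,8)
u,v=map(int,proj(w,W(.445,.018,.326)));show(w,u,v,12,12,3)
p=proj(w,W(.445,.004,.306));print('plate top edge pred',p)
g=proj(w,W(.618,.043,.264));print('ring B',g);u,v=map(int,g)
if 20<u<490: show(w,u,v,20,18,3)
"
```

```text
t 22.85 L(grasp) [0.4446 0.1323 0.4784] q [-0.04 -0.08  0.08 -0.69 -1.59 -0.23] w 0.0002676635175907498 gf 0.0 F [ 0.1 -0.1 -1.4]
0 [160.76288365 175.73377665] [255.34167424 162.49559422]
0.1 [163.17163899 176.22066931] [255.35851645 159.29822411]
0.2 [165.60252193 176.75655297] [255.37487541 155.6660625 ]
153 168
104 107 106 106 106 106 106 105 102 102 105 106  99  81  78  77
108 106 112 140 147 104 104 105 106 104 100 100 106  94  82  79
106 109 117 170 170  94 105 102 104 106 104 104 107 106  95  76
105 109 126 176 142 109 116 114 117 106 105 105 108 108 108  93
107 108 137 173 113 142 157 161 159 150 130 110 107 108 109 101
107 111 151 181 100 162 178 180 184 177 157 128 106 107 107 108
107 119 176 169 121 170 177 182 178 177 155 136 102 107 107 110
107 125 182 134 133 178 182 180 181 172 150 120  98 105 105 111
109 140 178 104 154 180 184 184 175 168 145 128 157 150 131 128
114 156 181  98 166 182 183 182 172 159 134 112 149 165 172 163
117 174 159 117 171 183 183 180 172 152 123  88 102 141 144 135
124 179 127 107 131 140 151 150 161 144 111  88  93 113 137 111
141 178  96  75 
[... 2420 characters left out ...]
 108 139 134 133 148 147 134
137 126 129 140 153 156 134 108 136 130 141 158 149 128
141 129 129 134 146 155 137 113 129 136 155 165 151 130
150 136 126 132 137 142 137 127 131 151 167 166 152 135
155 149 137 131 132 134 133 136 151 170 174 163 151 136
151 167 154 142 139 138 143 160 175 179 173 163 151 137
146 175 174 160 161 158 167 182 191 187 174 165 150 141
141 171 183 185 184 188 190 195 194 185 175 161 145 141
140 164 185 195 196 199 200 198 193 184 172 154 139 139
138 152 179 193 198 201 200 200 190 181 170 135 130 139
138 145 171 191 198 199 203 194 186 177 155 114 116 131
140 140 156 181 193 196 199 190 179 163 125 102  95 119
139 137 146 164 182 184 187 188 166 126 108  92  88 104
```

Barrel A moved home (top u 162.5 → 160.3, which is the folded prediction), and the scoop still hangs on B with the robot clear. Handing in.

```bash
python3 -c "
from station import arm
print(arm.job_done())"
```

```text
the job is handed in; nothing more can be done
None
```

The job is handed in at about 23 s on the clock: the scoop hangs by its ring on hook B, which is swung down, and hook A is folded flat against the panel with the robot clear; I don't know the verdict, as the hand-in gave none.

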